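Dispense one paint puck and push it into the empty palette well

TASK

Refill the palette: press the red plunger of the puck dispenser all the way down once and let it spring back up, so that a single blue paint puck comes out onto the wooden landing. Then push that puck sideways with a fingertip until it drops flat into the empty well of the palette beside the landing. Do not pick up any puck, do not bring out a second one, and leave the other things on the desk where they lie.

Things in the scene. Friction and masses are not known exactly. Their poses are not given: they have to be found in the camera images.
- dispenser: puck dispenser, fixed: plywood base 207 x 50 mm, 20 mm high; upright clear tube (50 mm outside diameter, top at 71 mm) with three stacked blue pucks; behind it a clear gear case (50 mm wide, from 33 to 111 mm behind the tube's axis, top at 73 mm, bush to 78 mm) with the plunger. Origin on the desk under the tube's axis; -x points the way the puck comes out, +x to the gear case, y across, z up
- landing (a point): point on top of the landing (20 mm above the desk) where the puck's centre stops after a full press, within about 5 mm; at dispenser x = -63.5 mm, y = 0. The landing is level, x = -26 to -86 mm, |y| < 25 mm, with a 4 mm high fence along its end (x = -86 to -91 mm); it is open to both y sides, where the palettes stand
- magazine (a point): point on the tube's axis at the height of the landing (20 mm above the desk): under the lowest puck of the stack
- knob_top (a point): centre of the top of the plunger's red mushroom knob (32 mm diameter, 12 mm thick), 128 mm above the desk when up, 95 mm when pressed fully; 53 mm behind the tube's axis (dispenser x = +53 mm)
- plunger (a joint): how far the plunger is pressed, m: 0 up, 0.033 fully down at a hard stop. It moves straight down against a spring, 3 N at the top to 6 N at the bottom (up to 2 N more from drag); racks and a gear move a shuttle twice as far (66 mm) that pushes the lowest puck out. Let go, it springs up by itself in under half a second and the stack drops by one
- puck_1_mid (a point): centre of the lowest blue puck, the one to be dispensed: a rigid disc 40 mm in diameter, 15 mm thick, about 30 g; at the start at the bottom of the tube, centre 27.5 mm above the desk; its z axis is the disc's axis
- puck_2_mid (a point): centre of the middle blue puck in the tube (same size), to stay in the dispenser
- puck_3_mid (a point): centre of the top blue puck in the tube, to stay in the dispenser
- well (a point): centre of the floor of the empty well, a round recess 46 mm in diameter and 10 mm deep with a small chamfer and a pale blue stain on its floor; floor 9 mm above the desk. It lies 54 mm to one side of the landing point (dispenser x = -63.5 mm, y = +54 or -54 mm; which side varies). A puck seated in it stands 5 mm proud of the palette
- palette_gap: white palette with the empty well in the middle of its three wells, the end wells hold paint cakes; fixed, 160 x 56 mm, 19 mm high, long along its x axis, origin under its centre. It stands with a long side against the dispenser's base (1 mm gap); its top is 1 mm lower than the landing
- palette_full: equal white palette on the other side of the landing, fixed; all three wells hold paint cakes of other colours that stand up to 5 mm proud of its top; origin under its centre, long along its x axis
- eraser: bystander: blue and white eraser, 45 x 21 x 13 mm, origin under its centre; leave it
- paint_tube: bystander: orange paint tube lying down, 134 x 34 x 22 mm, long along its y axis, origin under its centre; leave it
- tape_roll: bystander: roll of masking tape lying flat, 101 x 112 x 24 mm, origin under its centre; leave it

How it is judged:
By the outcome, as a careful person would: the job done as asked, in the order asked, and still so for the second after the job is handed in, with the robot touching nothing.
It also fails if it takes over 42 s, if anything falls off the work surface, if the arm or the gripper's body presses on something with over 40 N, if the wrist force passes 120 N, or if a joint passes its speed limit or range.

ROBOT

A 7-joint arm with a two-finger parallel gripper is mounted at the origin on the work surface; the furniture and walls round the work are solid. World frame = base frame: x ahead of the robot, y to its left, z up, the work surface at z = 0. Lengths are in mm, angles in rad, forces in N, time in s.
With the tool pointing down it reaches from about 400 to 875 mm from the base axis. Payload 4.4 kg.
Tool frame: the origin (TCP) lies at the very end of the fingers, on their centre line; the grasp point (between the pads) lies 19 mm behind it; z points along the fingers, x is the direction in which the jaws open and shut, and the axes are right-handed (so a half turn about z gives the same grasp; the last joint's range is limited). The gripper opens to 85 mm and grips with 20 to 120 N. Pads are 22 mm wide; open, the fingers measure 114 mm over their backs; the gripper's body (76 mm by 85 mm) begins 54 mm behind the grasp point. The pads swing forward as they close: fully open they stand 13 mm farther back than shut.
Start: joints at [1.223, 0.628, 0.038, 1.517, -0.027, 0.996, -0.02], TCP at [180.783, -624.368, 231.313] pointing down, gripper open.
Joint ranges: [-3.06, 3.06], [-0.37, 2.12], [-1.25, 1.32], [0.18, 2.47], [-1.1, 4.24], [0.23, 1.98], [-2.94, 2.94]. Speed limits (rad/s): [2.57, 2.57, 3.14, 3.14, 3.14, 3.14, 3.14].

INTERFACE

Orientations are given as [roll, pitch, yaw] about the fixed x, y, z axes, in that order (R = Rz(yaw) Ry(pitch) Rx(roll)).
In Python, from cell import ctrl, get_image, job, models gives the robot as it stands.
- The arm moves only by the tool move_arm, never from a script. Its argument "moves" is a list that holds one entry, the list of rows, each a list of 6 numbers: the shift along the tool's x, y, z in m, then the turn, a rotation vector about the tool's x, y, z in rad. A call has 1 to 20 rows; each row is the pose to reach, as a shift and turn from the pose commanded when the call began, along the tool's axes at that moment; what a row does not reach only later rows make up. A row lasts 1/8 s, in which the tool goes at most 62.5 mm and 10.7 degrees, less where a joint would pass 70% of its speed; a pose out of reach is approached as far as the arm can. A call with a gripper value outside its range is refused whole. "jaw" is the opening, from 0 (shut) to 1 (fully open), set as the call begins (left out, the last holds). The fingers move at their own pace and stop on an object; the grip force is fixed at half the most. Time passes only in rows, so rows that repeat a pose let the fingers close. It gives the time, the measured TCP pose, the force and the opening at its end, in the units of the state.
- ctrl.read_state(): the state, without advancing time (a new reading comes with each control period).
- get_image(name): name is "scene" or "side" or "wrist"; returns a dict with "color" (384x512x3 uint8, blue, green, red), "fov_y" (degrees; the focal length in pixels is half the picture's height over the tangent of half this angle, whatever the lens; pixels are square), "cx", "cy" (the principal point, pixels), "k1" (the pictures are not rectified: a ray, as slopes to the right and down, at radius r is drawn at 1 + k1 r^2 times it, then the intrinsics apply), "origin" and "orientation" of the camera in the world; the wrist camera has in their place "hand_eye" (4x4, takes a point from camera to tool coordinates, whose origin is the TCP and whose axes are the tool frame's). Camera axes: x right, y up, looking along -z (the intrinsics and any distortion apply to the point x, -y, -z); pixel columns grow to the right and rows downward; lengths in mm; the calibration is good to about 2 mm. A picture is of the moment at which its call begins: read the wrist's pose just before it. There is no depth.
- job.finish_job(): hands the job in, once; it reports no verdict.
Trained networks look in the newest picture that a camera, given by its name, has taken for a name from the list of things; names that differ only in an ending like _2 or _b are one class to them, and where a whole thing is asked for, a point or a joint stands for the part that bears it (a point fixed in the world has none). Each returns a list of dicts, best first, with "score" (0 to 1); they miss things now and then, are a little off and sometimes report something else, mostly with a low value. They report only what shows in the picture. A call takes as long as a camera call.
- models.cut_out(camera, thing): "pixels" (384x512 bool, what is visible of it) and "uv" ([column, row] in pixels, amid what is visible of it).
- models.place_of(camera, thing): "uv" ([column, row] in pixels: a listed point, or the origin of a listed thing).
The state is a dict: "clock": time; "qpos": joint angles; "qd": joint speeds; "tau": joint torques, N m; "eef_pos": TCP position; "tool_rot": TCP orientation; "force": force on the tool from outside, world axes, zero at the start; "torque": the same for the moment, N m; "width": finger opening in mm.
Only numpy, scipy, OpenCV 4.12 (cv2) and the standard library are available. Lean on these libraries where they do the work, as an engineer would, in place of code of your own. Each camera call takes 0.05 s, during which the arm holds its last target.

## Working session

There is one attempt and no reset: what is moved stays moved. The work goes in short steps, Python scripts to look and compute and a tool call to move; the robot and the scene stay as the last step left them, time stands still between calls to the robot, and variables do not carry over. Pictures are saved under pics/ and viewed, and the job is handed in when it is done.

Besides the shell and the picture viewer there is one more tool, called by a JSON object that holds its "api" and its "payload", one argument or row to a line. move_arm: Moves the arm, as the interface text tells. Its arguments: {"type":"object","properties":{"moves":{"type":"array","items":{"type":"array","items":{"type":"array","items":{"type":"number"}}}},"jaw":{"type":"number"}},"required":["moves"]}

```bash
mkdir -p pics; cat > h.py <<'E'
import numpy as np,cv2
from cell import ctrl,get_image,job,models
from scipy.spatial.transform import Rotation as R
def cam(im,st=None):
    if 'hand_eye' in im:
        T=np.eye(4);T[:3,:3]=R.from_euler('xyz',st['tool_rot']).as_matrix();T[:3,3]=st['eef_pos'];T=T@np.array(im['hand_eye'])
        return T[:3,3],T[:3,:3]
    o=np.array(im['orientation'])
    return np.array(im['origin']),(o if o.shape==(3,3) else R.from_euler('xyz',o).as_matrix())
def K(im):
    f=im['color'].shape[0]/2/np.tan(np.radians(im['fov_y'])/2)
    return np.array([[f,0,im['cx']],[0,f,im['cy']],[0,0,1]])
def proj(im,P,st=None):
    o,M=cam(im,st);p=(np.atleast_2d(P)-o)@M
    s=np.c_[p[:,0]/-p[:,2],-p[:,1]/-p[:,2]]
    s=s*(1+im['k1']*(s**2).sum(1,keepdims=True));k=K(im)
    return s*k[0,0]+[im['cx'],im['cy']]
def back(im,uv,z,st=None):
    o,M=cam(im,st);k=K(im)
    s=cv2.undistortPoints(np.array([[uv]],float),k,np.array([im['k1'],0,0,0.]))[0,0]
    d=M@np.array([s[0],-s[1],-1]);return o+d*(z-o[2])/d[2]
E
python3 - <<'E'
from h import *
for n in ['scene','side','wrist']:
    st=ctrl.read_state();im=get_image(n);cv2.imwrite(f'pics/{n}0.png',im['color'])
    print(n,{k:v for k,v in im.items() if k!='color'})
    for t,z in [('dispenser',0),('landing',20),('magazine',20),('knob_top',128),('well',9),('palette_gap',0),('palette_full',0),('puck_1_mid',27.5)]:
        r=models.place_of(n,t)
        for x in r[:2]: print(t,round(x['score'],2),np.round(x['uv'],1),np.round(back(im,x['uv'],z,st),1))
print(st)
E
```

```text
scene {'fov_y': 45.95056973912464, 'cx': 259.0563156940557, 'cy': 191.36271416141577, 'k1': -0.15687848629802953, 'origin': array([ 121.95113411, -392.41116182,  724.47926994]), 'orientation': array([ 0.83626471, -0.02331536, -0.45628268])}
landing 0.86 [257.8 206.9] [455.1 255.4  20. ]
landing 0.45 [330.6 323.4] [441.6 -68.5  20. ]
magazine 0.65 [275.5 224.2] [466.2 191.3  20. ]
knob_top 0.68 [283.9 206.5] [449.5 136.3 128. ]
knob_top 0.53 [269.8 213.3] [416.8 131.3 128. ]
well 0.84 [280.7 203.3] [513.3 254.2   9. ]
palette_gap 0.91 [284.2 207.5] [518.9 246.5   0. ]
palette_full 0.8 [237.3 218.8] [406.1 258.6   0. ]
palette_full 0.53 [271.5 226.6] [464.6 205.1   0. ]
side {'fov_y': 43.60038483910492, 'cx': 250.5038095072346, 'cy': 186.03474599144425, 'k1': -0.0653227893820043, 'origin': array([ 351.34930732, 1079.94466854,  604.26589412]), 'orientation': array([ 1.0363265 ,  0.01272717, -3.04292985])}
dispenser 0.9 [245.4 217.4] [457.4 202.1   0. ]
landing 0.91 [241.7 223.8] [459.1 255.5  20. ]
landing 0.46 [216.3 231.1] [508.5 285.8  20. ]
magazine 0.79 [247.6 204.9] [454.3 181.5  
[... 733 characters left out ...]
00e+00,
         1.00000000e+00]])}
{'clock': 0.9, 'qpos': array([ 1.22321018,  0.6283653 ,  0.03847596,  1.5174049 , -0.02703731,
        0.99630161, -0.02000736]), 'qd': array([ 0.00122209, -0.00219811,  0.00124719,  0.00279107,  0.00100824,
        0.00159686,  0.00104566]), 'tau': array([ 1.27465378e-04, -5.63266826e+01,  1.22602042e+00, -1.93786007e+01,
        1.09752954e-02,  1.53818914e-03, -6.95991019e-06]), 'eef_pos': array([ 180.80064854, -624.36258973,  231.33390417]), 'tool_rot': array([-3.14150862e+00, -3.67539264e-05, -1.28904349e+00]), 'force': array([ 0.21344534, -0.34633961, -1.00956148]), 'torque': array([-0.02501486, -0.02598433,  0.06647181]), 'width': 85.52780211579059}
```

View images.

View pics/scene0.png

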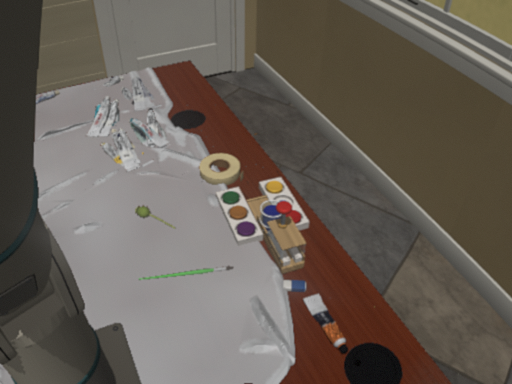

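View pics/side0.png

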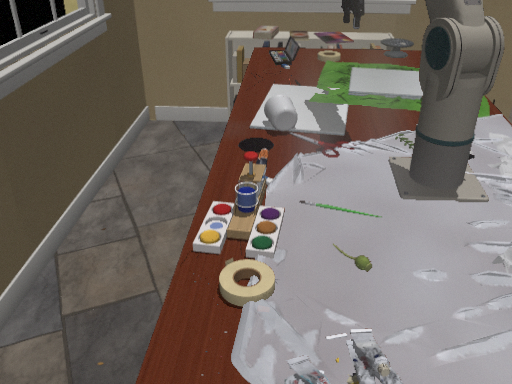

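```bash
python3 - <<'E'
from h import *
st=ctrl.read_state();p0=st['eef_pos'];M=R.from_euler('xyz',st['tool_rot']).as_matrix()
W=np.array([p0,[430,-400,250],[530,-150,250],[430,190,200]]);d=np.r_[0,np.cumsum(np.linalg.norm(np.diff(W,axis=0),axis=1))]
dy=1.571-st['tool_rot'][2]
for i in range(1,19):
    s=i/18;p=np.array([np.interp(s*d[-1],d,W[:,k]) for k in range(3)])
    print([*np.round((M.T@(p-p0))/1000,3),0,0,round(-dy*s,3)])
E
```

```text
[np.float64(-0.023), np.float64(-0.048), np.float64(-0.003), 0, 0, np.float64(-0.159)]
[np.float64(-0.047), np.float64(-0.096), np.float64(-0.006), 0, 0, np.float64(-0.318)]
[np.float64(-0.07), np.float64(-0.144), np.float64(-0.009), 0, 0, np.float64(-0.477)]
[np.float64(-0.093), np.float64(-0.192), np.float64(-0.012), 0, 0, np.float64(-0.636)]
[np.float64(-0.116), np.float64(-0.24), np.float64(-0.015), 0, 0, np.float64(-0.794)]
[np.float64(-0.14), np.float64(-0.288), np.float64(-0.018), 0, 0, np.float64(-0.953)]
[np.float64(-0.177), np.float64(-0.326), np.float64(-0.019), 0, 0, np.float64(-1.112)]
[np.float64(-0.219), np.float64(-0.358), np.float64(-0.019), 0, 0, np.float64(-1.271)]
[np.float64(-0.261), np.float64(-0.391), np.float64(-0.019), 0, 0, np.float64(-1.43)]
[np.float64(-0.303), np.float64(-0.424), np.float64(-0.019), 0, 0, np.float64(-1.589)]
[np.float64(-0.345), np.float64(-0.457), np.float64(-0.019), 0, 0, np.float64(-1.748)]
[np.float64(-0.395), np.float64(-0.467), np.float64(-0.014), 0, 0, np.float64(-1.907)]
[np.float64(-0.448), np.float64(-0.467), np.float64(-0.006), 0, 0, np.float64(-2.066)]
[np.float64(-0.501), np.float64(-0.467), np.float64(0.001), 0, 0, np.float64(-2.224)]
[np.float64(-0.554), np.float64(-0.467), np.float64(0.009), 0, 0, np.float64(-2.383)]
[np.float64(-0.607), np.float64(-0.466), np.float64(0.016), 0, 0, np.float64(-2.542)]
[np.float64(-0.66), np.float64(-0.466), np.float64(0.024), 0, 0, np.float64(-2.701)]
[np.float64(-0.713), np.float64(-0.466), np.float64(0.031), 0, 0, np.float64(-2.86)]
```

```bash
python3 - <<'E'
import cv2
a=cv2.imread('pics/side0.png')[130:310,170:310];cv2.imwrite('pics/sz.png',cv2.resize(a,None,fx=3.3,fy=3.3,interpolation=2))
E
```

```text
(no output)
```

View pics/sz.png

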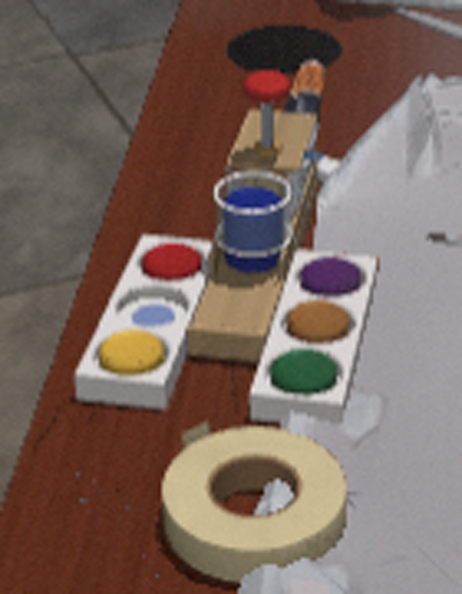

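The side picture confirms it: the dispenser's outlet points towards world +y. The empty well (around side pixel 216,226) is on the world +x side, and the brown cake is opposite it. Next I'll move in to look with the wrist camera.

{"api": "move_arm", "payload": {
  "moves": [
    [[-0.023,-0.048,-0.003,0,0,-0.159],[-0.047,-0.096,-0.006,0,0,-0.318],[-0.07,-0.144,-0.009,0,0,-0.477],[-0.093,-0.192,-0.012,0,0,-0.636],[-0.116,-0.24,-0.015,0,0,-0.794],[-0.14,-0.288,-0.018,0,0,-0.953],[-0.177,-0.326,-0.019,0,0,-1.112],[-0.219,-0.358,-0.019,0,0,-1.271],[-0.261,-0.391,-0.019,0,0,-1.43],[-0.303,-0.424,-0.019,0,0,-1.589],[-0.345,-0.457,-0.019,0,0,-1.748],[-0.395,-0.467,-0.014,0,0,-1.907],[-0.448,-0.467,-0.006,0,0,-2.066],[-0.501,-0.467,0.001,0,0,-2.224],[-0.554,-0.467,0.009,0,0,-2.383],[-0.607,-0.466,0.016,0,0,-2.542],[-0.66,-0.466,0.024,0,0,-2.701],[-0.713,-0.466,0.031,0,0,-2.86],[-0.713,-0.466,0.031,0,0,-2.86],[-0.713,-0.466,0.031,0,0,-2.86]]
  ],
  "jaw": 0
}}

```text
clock: 3.85
eef_pos: [430.4, 189.4, 200.2]
tool_rot: [3.142, 0.001, 1.57]
force: [0.7, -0.8, -0.7]
width: 0.1
```

```bash
python3 - <<'E'
from h import *
n='wrist'
st=ctrl.read_state();im=get_image(n);cv2.imwrite('pics/wrist1.png',im['color'])
print(st['clock'],st['eef_pos'],st['tool_rot'],st['qpos'],st['force'],st['width'])
for t,z in [('dispenser',0),('landing',20),('magazine',20),('knob_top',128),('well',9),('palette_gap',0),('palette_full',0),('puck_1_mid',27.5)]:
    for x in models.place_of(n,t)[:2]: print(t,round(x['score'],2),np.round(x['uv'],1),np.round(back(im,x['uv'],z,st),1))
E
```

```text
3.85 [430.3598321  189.43696799 200.24676863] [3.14156695e+00 9.85248137e-04 1.57002019e+00] [ 0.05786398  0.51351354 -0.76405577  2.02377903  0.4968649   0.79604069
  0.56963312] [ 0.71051975 -0.82169193 -0.73932775] 0.08561947107114748
dispenser 0.85 [258.6 188.9] [452.3 193.6   0. ]
landing 0.68 [309.9 201.6] [463.3 257.   20. ]
landing 0.3 [259.7 190. ] [448.4 194.8  20. ]
magazine 0.62 [300.2 231.8] [503.8 246.8  20. ]
magazine 0.59 [261.9 193.2] [452.5 197.5  20. ]
knob_top 0.9 [195.9 225.9] [450.8 139.1 128. ]
knob_top 0.57 [259.6 189.4] [418.8 192.9 128. ]
well 0.56 [301.2 239.1] [519.1 250.6   9. ]
palette_gap 0.95 [302.7 233.9] [515.7 253.9   0. ]
palette_full 0.9 [311.5 153.2] [406.  259.9   0. ]
```

View pics/wrist1.png

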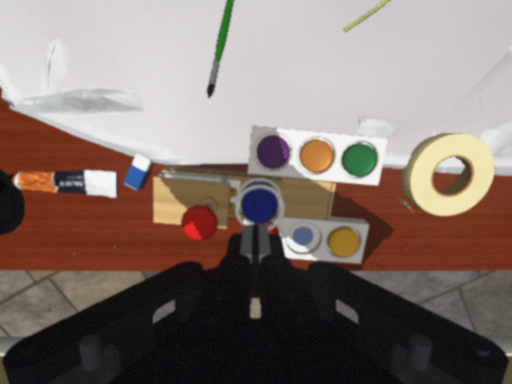

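```bash
python3 - <<'E'
import cv2
a=cv2.imread('pics/wrist1.png')[115:275,145:395];cv2.imwrite('pics/w1z.png',cv2.resize(a,None,fx=3.2,fy=3.2,interpolation=2))
E
```

```text
(no output)
```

View pics/w1z.png

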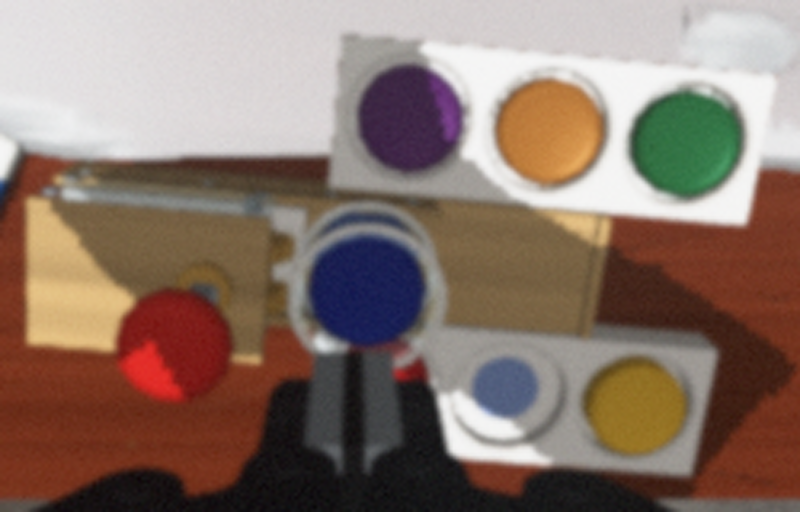

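```bash
cat > fit.py <<'E'
from h import *
from scipy.optimize import least_squares
im=get_image('wrist');st=ctrl.read_state()
L=[((345,37),(16.5,-82,19)),((775,75),(-143.5,-82,19)),((748,225),(-143.5,-26,19)),((330,190),(16.5,-26,19)),
((174,345),(53,0,128)),((370,278),(0,0,71)),((367,290),(0,0,65)),((505,387),(-63.5,54,9)),((550,131),(-63.5,-54,24)),
((610,212),(-91,-25,24)),((588,335),(-91,25,24)),((690,475),(-143.5,82,19))]
uv=np.array([[145+a/3.2,115+b/3.2] for (a,b),_ in L])
P=np.array([q for _,q in L],float)
def w(p,P): 
    c,s=np.cos(p[2]),np.sin(p[2]);return np.c_[p[0]+c*P[:,0]-s*P[:,1],p[1]+s*P[:,0]+c*P[:,1],P[:,2]]
r=least_squares(lambda p:(proj(im,w(p,P),st)-uv).ravel(),[458,192,-1.6],loss='soft_l1')
print(r.x,np.degrees(r.x[2]));print(np.round(r.fun.reshape(-1,2),1))
print('knob',w(r.x,np.array([[53,0,128.]])),'landing',w(r.x,np.array([[-63.5,0,20.]])),'well',w(r.x,np.array([[-63.5,54,9.]])))
E
python3 fit.py
```

```text
[453.73510818 194.82203691  -1.66807752] -95.57380181632078
[[-0.6 -2. ]
 [ 1.  -0. ]
 [-0.8 -0.7]
 [-0.3 -2.3]
 [-0.6  0.6]
 [-0.6  5.7]
 [ 0.2  0.1]
 [-0.2 -0.7]
 [ 1.1  0.1]
 [ 1.1  1. ]
 [ 1.   1.3]
 [-0.3 -0.5]]
knob [[448.58733334 142.0726254  128.        ]] landing [[459.90272521 258.02180352  20.        ]] well [[513.64740863 252.77690085   9.        ]]
```

{"api": "move_arm", "payload": {
  "moves": [
    [[-0.024,0.01,0.02,0,0,0.05],[-0.0485,0.019,0.045,0,0,0.097],[-0.0485,0.019,0.055,0,0,0.097],[-0.0485,0.019,0.055,0,0,0.097],[-0.0485,0.019,0.055,0,0,0.097]]
  ]
}}

```text
clock: 4.97
eef_pos: [449.3, 143.1, 146.0]
tool_rot: [3.141, -0.001, 1.476]
force: [-0.2, 0.7, 0.6]
width: -0.3
```

```bash
python3 - <<'E'
from h import *
st=ctrl.read_state();print(st['eef_pos'],st['tool_rot'])
for n in ['side','scene','wrist']:
    im=get_image(n);print(n,[(round(x['score'],2),x['uv']) for x in models.place_of(n,'knob_top')[:2]],proj(im,[st['eef_pos'],[448.6,142,128]],st))
    a=im['color']
    if n!='wrist':
        u,v=proj(im,[st['eef_pos']])[0].astype(int);a=cv2.resize(a[max(0,v-70):v+70,max(u-70,0):u+70],None,fx=4,fy=4)
    cv2.imwrite(f'pics/{n}2.png',a)
E
```

```text
[449.33089542 143.06463253 146.0375637 ] [ 3.14050403e+00 -1.36616508e-03  1.47596012e+00]
side [(0.63, [250.7, 154.0])] [[250.78527996 146.74998662]
 [251.26600774 153.9512376 ]]
scene [(0.68, [286.7, 205.1]), (0.52, [257.5, 206.0])] [[282.66328526 197.37058069]
 [282.03834678 204.75530689]]
wrist [(0.72, [250.3, 230.4])] [[255.5992296  241.40253621]
 [253.72815321 227.94194933]]
```

View pics/side2.png

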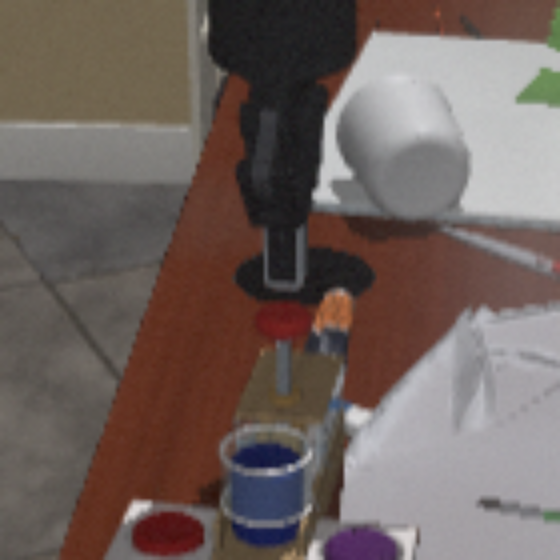

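View pics/scene2.png

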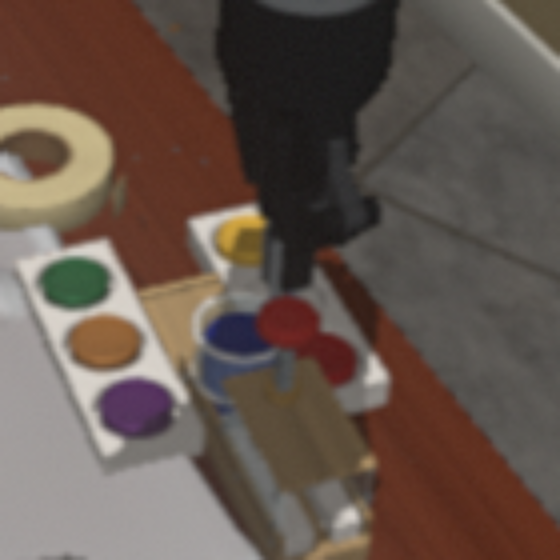

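View pics/wrist2.png

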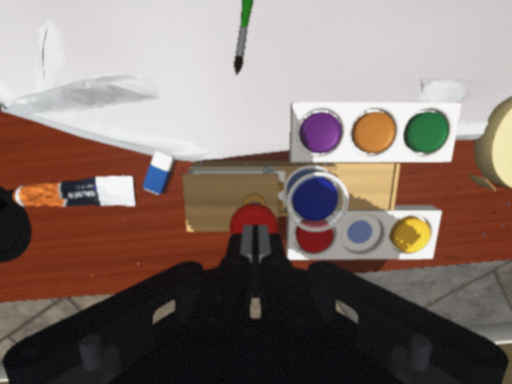

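{"api": "move_arm", "payload": {
  "moves": [
    [[0,0,0.01,0,0,0],[0,0,0.018,0,0,0],[0,0,0.026,0,0,0],[0,0,0.034,0,0,0],[0,0,0.042,0,0,0],[0,0,0.048,0,0,0],[0,0,0.051,0,0,0],[0,0,0.051,0,0,0],[0,0,0.051,0,0,0]]
  ]
}}

```text
clock: 6.4
eef_pos: [449.1, 141.4, 95.0]
tool_rot: [3.141, 0.001, 1.474]
force: [-2.4, -2.0, 15.3]
width: 0.0
```

```bash
python3 - <<'E'
from h import *
st=ctrl.read_state();print(st['eef_pos'],st['force'])
n='side';im=get_image(n);a=im['color'];u,v=240,190;cv2.imwrite('pics/side3.png',cv2.resize(a[v-70:v+70,u-70:u+70],None,fx=4,fy=4))
E
```

```text
[449.11673782 141.43459456  94.97705304] [-2.41381552 -2.02520114 15.256341  ]
```

View pics/side3.png

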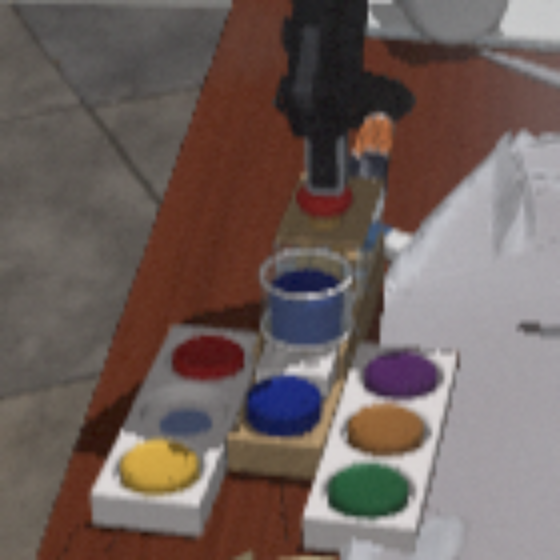

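{"api": "move_arm", "payload": {
  "moves": [
    [[0,0,-0.01,0,0,0],[0,0,-0.025,0,0,0],[0,0,-0.045,0,0,0],[0,0,-0.065,0,0,0],[0,0,-0.07,0,0,0],[0.04,-0.015,-0.07,0,0,0],[0.08,-0.035,-0.07,0,0,0],[0.117,-0.05,-0.07,0,0,0],[0.117,-0.05,-0.07,0,0,0],[0.117,-0.05,-0.07,0,0,0]]
  ]
}}

```text
clock: 7.7
eef_pos: [410.6, 261.9, 163.8]
tool_rot: [-3.141, 0.002, 1.474]
force: [1.2, -0.6, -0.6]
width: 0.3
```

```bash
python3 - <<'E'
from h import *
for n in ['wrist','side']:
    st=ctrl.read_state();im=get_image(n);a=im['color']
    if n=='side': 
        print(st['eef_pos'],st['tool_rot'],st['clock'],st['force']);a=cv2.resize(a[120:260,170:310],None,fx=4,fy=4)
    cv2.imwrite(f'pics/{n}4.png',a)
    for t,z in [('puck_1_mid',27.5),('puck_1_mid',57.5),('knob_top',128),('well',9),('landing',20)]:
        for x in models.place_of(n,t)[:2]: print(n,t,round(x['score'],2),np.round(x['uv'],1),np.round(back(im,x['uv'],z,st),1))
    for x in models.cut_out(n,'puck_1_mid')[:3]: print('cut',x['score'],x['uv'],x['pixels'].sum(),back(im,x['uv'],33,st))
E
```

```text
wrist puck_1_mid 0.81 [253.5 229.7] [461.6 254.7  27.5]
wrist puck_1_mid 0.81 [253.5 229.7] [448.7 256.2  57.5]
wrist knob_top 0.64 [ 95.2 280. ] [447.9 137.3 128. ]
cut 0.61 [253.4, 219.7] 428 [447.7109089  256.03970595  33.        ]
[411.00966848 262.18130873 164.29478046] [3.14154200e+00 2.58783399e-04 1.47265884e+00] 8.05 [0.08011495 0.71648955 0.26348856]
side puck_1_mid 0.7 [237.6 221.8] [467.1 259.6  27.5]
side puck_1_mid 0.7 [237.6 221.8] [461.1 302.3  57.5]
side knob_top 0.46 [249.5 149.5] [454.7 120.3 128. ]
side well 0.73 [249.4 283.7] [425.7 426.4   9. ]
side well 0.7 [217.5 225.7] [512.  251.2   9. ]
side landing 0.6 [239.7 225.6] [462.5 262.4  20. ]
cut 0.8 [240.1, 222.7] 228 [460.46131314 270.2171669   33.        ]
cut 0.72 [246.0, 205.7] 89 [455.16175727 204.93698059  33.        ]
```

View pics/wrist4.png

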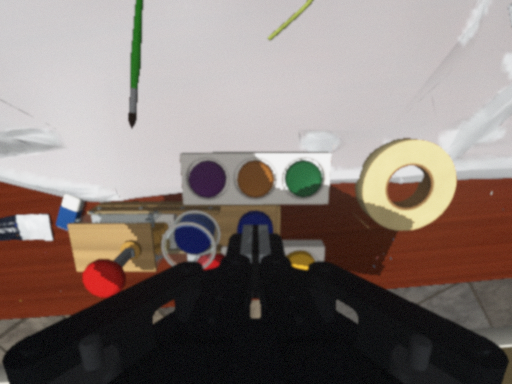

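View pics/side4.png

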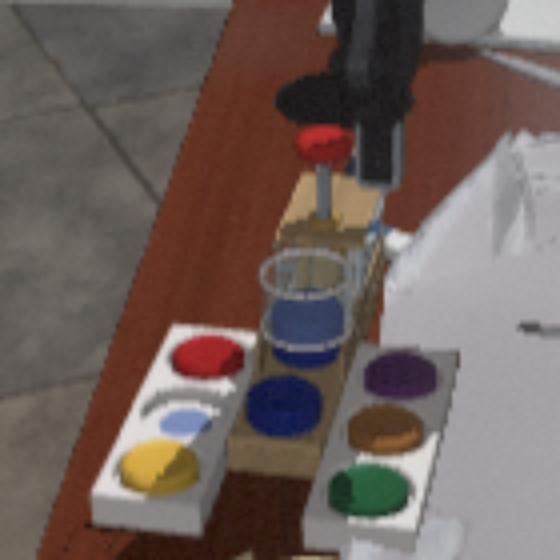

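```bash
python3 - <<'E'
from h import *
a=cv2.imread('pics/wrist4.png');cv2.imwrite('pics/w4z.png',cv2.resize(a[150:280,160:340],None,fx=4.4,fy=4.4,interpolation=2))
im=get_image('wrist');st=ctrl.read_state()
h=cv2.cvtColor(a,cv2.COLOR_BGR2HSV);m=(cv2.inRange(h,(110,120,30),(130,255,255))>0);m[:,:228]=0;m[:,285:]=0;m[:200]=0;m[250:]=0
ys,xs=np.nonzero(m)
for v in range(ys.min(),ys.max()+1):
    q=xs[ys==v]
    if len(q): print(v,q.min(),q.max())
print(back(im,(254,ys.min()),35,st),[c for c in [st['eef_pos']]])
d=lambda p:((p[0]-453.7)*np.array([np.cos(-1.668),-np.sin(-1.668)])+(p[1]-194.8)*np.array([np.sin(-1.668),np.cos(-1.668)]))
print(d(back(im,(254,ys.min()),35,st)),d(st['eef_pos']))
for y in(-20,0):print(proj(im,[[453.7+np.cos(-1.668)*-63.5-np.sin(-1.668)*y,194.8+np.sin(-1.668)*-63.5+np.cos(-1.668)*y,35]],st))
E
```

```text
212 253 257
213 248 262
214 247 263
215 245 265
216 244 266
217 243 267
218 242 268
219 241 268
220 241 269
221 240 269
222 240 270
223 240 270
224 239 270
225 239 271
226 238 271
227 239 271
228 238 271
229 238 271
230 238 271
231 238 271
232 238 271
233 239 270
[438.85022097 258.73313549  35.        ] [array([410.71549273, 262.89245108, 164.33449973])]
[-62.19015434 -20.98443362] [-63.59934132 -49.3900146 ]
[[255.2402616  212.88062152]]
[[255.22395414 230.40922679]]
```

View pics/w4z.png

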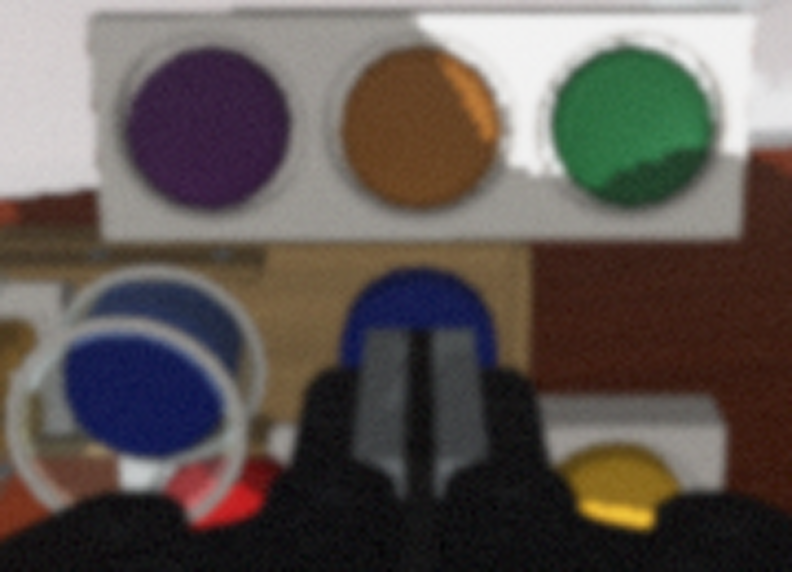

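{"api": "move_arm", "payload": {
  "moves": [
    [[0,0.0145,0.02,0,0,0],[0,0.0145,0.05,0,0,0],[0,0.0145,0.08,0,0,0],[0,0.0145,0.105,0,0,0],[0,0.0145,0.122,0,0,0],[0,0.0145,0.131,0,0,0],[0,0.0145,0.135,0,0,0],[0,0.0145,0.135,0,0,0],[0,0.0145,0.135,0,0,0]]
  ]
}}

```text
clock: 9.57
eef_pos: [425.5, 261.7, 29.9]
tool_rot: [3.141, -0.001, 1.474]
force: [0.2, 0.5, -0.4]
width: -0.1
```

```bash
python3 - <<'E'
from h import *
st=ctrl.read_state();im=get_image('wrist');print(st['eef_pos'],st['force'],st['clock'])
cv2.imwrite('pics/w5.png',im['color'])
a=get_image('side')['color'];cv2.imwrite('pics/s5.png',cv2.resize(a[140:280,170:310],None,fx=4,fy=4))
E
```

```text
[425.50243058 261.70558596  29.86883424] [ 0.17565095  0.51643097 -0.36773534] 9.575
```

View pics/w5.png

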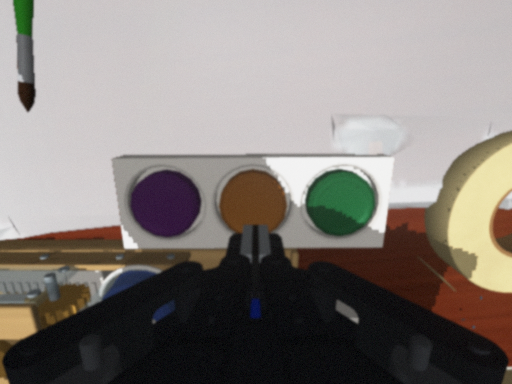

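View pics/s5.png

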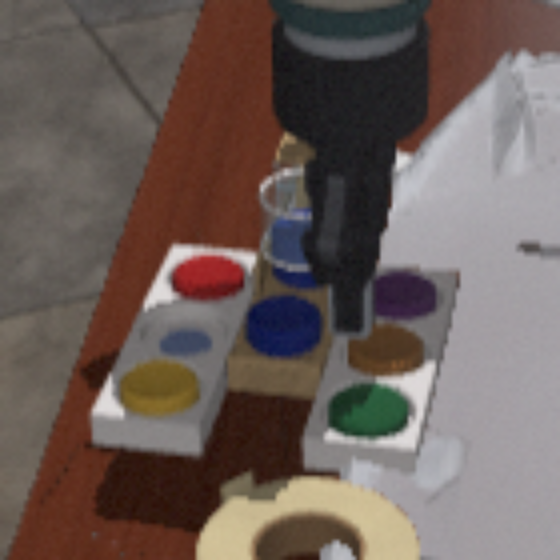

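{"api": "move_arm", "payload": {
  "moves": [
    [[0,0.004,0,0,0,0],[0,0.008,0,0,0,0],[0,0.012,0,0,0,0],[0,0.016,0,0,0,0],[0,0.018,0.003,0,0,0],[0,0.02,0.0055,0,0,0],[0,0.024,0.0055,0,0,0],[0,0.028,0.0055,0,0,0],[0,0.032,0.0055,0,0,0],[0,0.035,0.0055,0,0,0],[0,0.038,0.0055,0,0,0],[0,0.038,0.0055,0,0,0]]
  ]
}}

```text
clock: 11.18
eef_pos: [463.3, 257.7, 23.8]
tool_rot: [3.141, -0.0, 1.474]
force: [-0.7, 0.0, -0.6]
width: -0.1
```

```bash
cat > look.py <<'E'
from h import *
import sys
k=sys.argv[1]
st=ctrl.read_state();print(st['eef_pos'],st['force'],st['clock'])
b=get_image('scene')['color'];a=get_image('side')['color']
cv2.imwrite(f'pics/s{k}.png',np.hstack([cv2.resize(a[170:270,180:280],None,fx=4,fy=4,interpolation=2),cv2.resize(b[160:260,220:320],None,fx=4,fy=4,interpolation=2)]))
E
python3 look.py 6
```

```text
[463.25818905 257.72648085  23.83101132] [-0.72095488  0.01787083 -0.64216515] 11.175
```

View pics/s6.png

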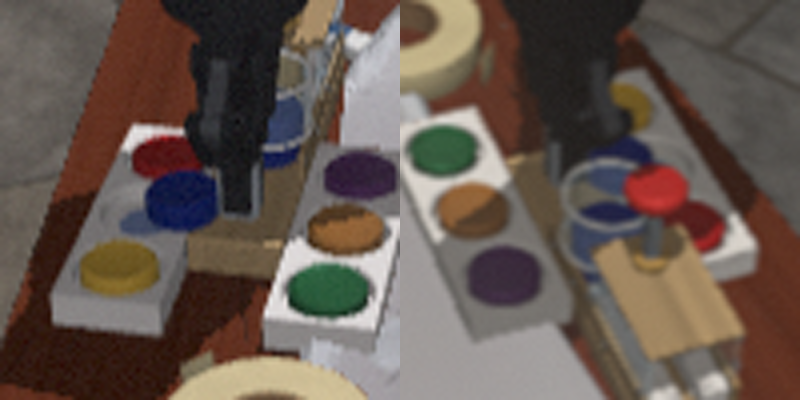

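{"api": "move_arm", "payload": {
  "moves": [
    [[0,0.003,0,0,0,0],[0,0.006,0,0,0,0],[0,0.009,0,0,0,0],[0,0.012,0,0,0,0],[0,0.015,0,0,0,0],[0,0.017,0,0,0,0],[0,0.018,0,0,0,0],[0,0.018,0,0,0,0]]
  ]
}}

```text
clock: 12.28
eef_pos: [480.9, 256.1, 23.8]
tool_rot: [-3.142, -0.0, 1.474]
force: [-0.1, 0.6, -0.3]
width: 0.2
```

```bash
python3 look.py 7
```

```text
[480.88415488 256.052739    23.81083722] [-0.13439366  0.63228446 -0.2624993 ] 12.275
```

View pics/s7.png

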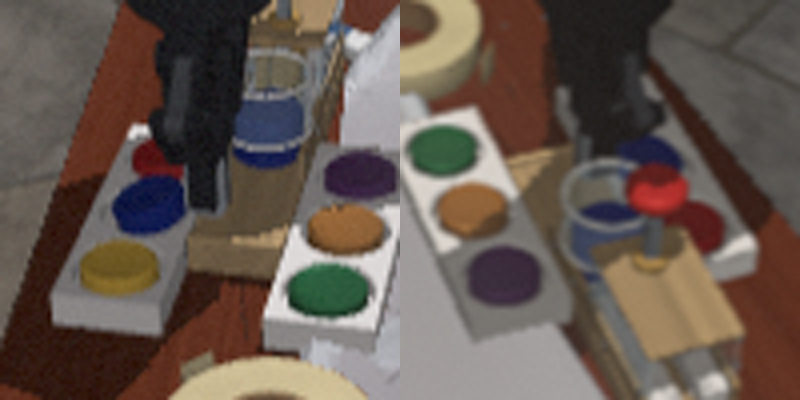

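{"api": "move_arm", "payload": {
  "moves": [
    [[0,0.002,0,0,0,0],[0,0.003,0,0,0,0],[0,0.003,0,0,0,0]]
  ]
}}

```text
clock: 12.75
eef_pos: [484.0, 255.7, 23.8]
tool_rot: [3.141, -0.0, 1.474]
force: [0.6, -0.1, -0.7]
width: -0.0
```

```bash
python3 look.py 8
```

```text
[484.01162266 255.73541493  23.82667474] [ 0.63004136 -0.08815148 -0.67245429] 12.75
```

View pics/s8.png

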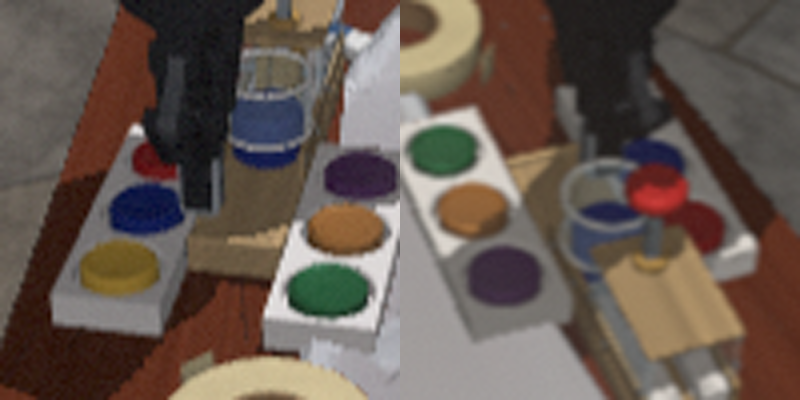

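The puck now looks flat, level with the yellow cake. I'll back off and lift clear to check.

{"api": "move_arm", "payload": {
  "moves": [
    [[0,-0.004,0,0,0,0],[0,-0.012,-0.004,0,0,0],[0,-0.02,-0.02,0,0,0],[0,-0.02,-0.05,0,0,0],[0,-0.03,-0.09,0,0,0],[0,-0.06,-0.13,0,0,0],[0.02,-0.09,-0.16,0,0,0],[0.02,-0.1,-0.17,0,0,0],[0.02,-0.1,-0.17,0,0,0]]
  ]
}}

```text
clock: 13.98
eef_pos: [386.0, 285.0, 194.6]
tool_rot: [3.14, 0.0, 1.475]
force: [0.5, -0.1, -0.1]
width: -0.2
```

```bash
python3 look.py 9; python3 - <<'E'
from h import *
st=ctrl.read_state();im=get_image('wrist');a=im['color'];cv2.imwrite('pics/w9.png',a)
for x in models.place_of('wrist','puck_1_mid')[:3]: print(x['score'],x['uv'],back(im,x['uv'],16.5,st))
for x in models.cut_out('wrist','puck_1_mid')[:3]: print(x['score'],x['uv'],back(im,x['uv'],24,st),x['pixels'].sum())
print(proj(im,[[513.6,252.8,24]],st),st['eef_pos'])
E
```

```text
[386.0183269  285.01262627 194.60912465] [ 0.49811929 -0.07669353 -0.14488339] 13.975
[[241.06191269 275.06771767]] [386.76688214 284.06247037 193.24358595]
```

View pics/s9.png

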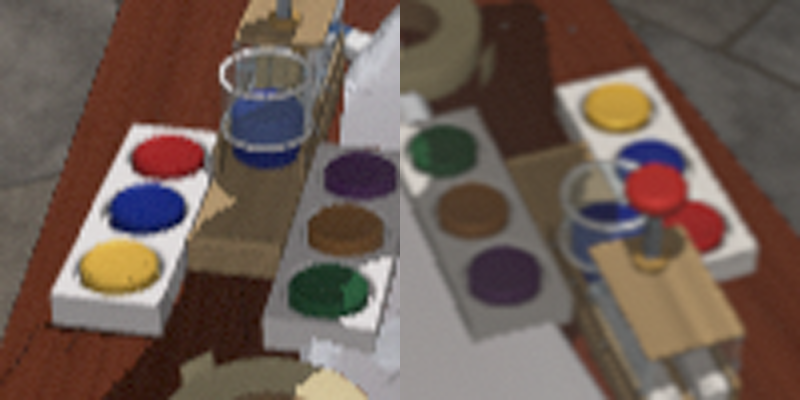

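View pics/w9.png

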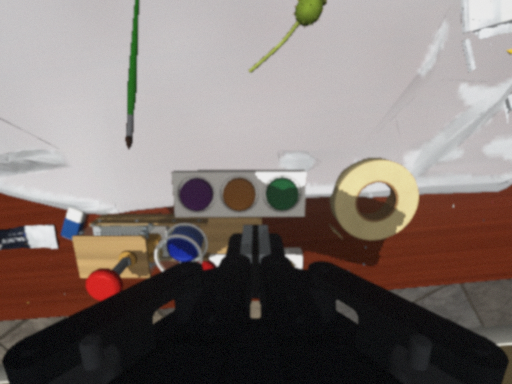

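```bash
python3 - <<'E'
from h import *
im=get_image('side');r=models.cut_out('side','puck_1_mid')
for x in r[:3]: print(round(x['score'],2),np.round(x['uv']),x['pixels'].sum())
c=min(r,key=lambda x:abs(x['uv'][0]-217))
t=np.linspace(0,6.28,60)
mk=lambda z:np.c_[513.6+20*np.cos(t),252.8+20*np.sin(t),0*t+z]
p=np.vstack([proj(im,mk(24)),proj(im,mk(19))])
ys,xs=np.nonzero(c['pixels']);print('seen',xs.min(),xs.max(),ys.min(),ys.max(),'pred',p.min(0),p.max(0))
print(job.finish_job())
E
```

```text
0.54 [216. 224.] 179
seen 208 225 216 228 pred [206.87082737 215.02359579] [225.81654543 227.72573996]
the job is handed in; nothing more can be done
None
```

The blue puck is out of the dispenser and sitting flat in the empty well, and the job is handed in at about 14 s of the 42 s allowed.

- **Press:** I pressed the red plunger once with the closed fingers, down to its hard stop. The fingertips were at z = 95 mm and the force was about 15 N. One puck came out onto the landing, and the knob sprang back up.
- **Push:** I pushed the puck sideways about 54 mm with the fingertips. It was still slightly tilted after the main push, so I nudged it another 3 mm and it dropped flat. I then lifted the arm clear.
- **Last checks:**
  - In the side view, the puck's outline is within about 1 px of where a seated puck should appear.
  - Two pucks are still in the tube.
  - The eraser, paint tube and tape roll were never touched.
  - The force reading is back to about zero.
- **Disagreements:** In the last wrist picture the network did not find the puck because the gripper hid it, so the final check rests on the side and scene views. My hand-picked point for the tube's top ring was about 6 px off in the first position fit. The other points agreed within about 2.5 px.

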